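Swing the gas cap over the detector and lock it

ROBOT

A 6-joint arm with a two-finger parallel gripper is mounted at the origin on the work surface. World frame = base frame: x ahead of the robot, y to its left, z up, the work surface at z = 0. Lengths are in m, angles in degrees, forces in N, time in s.
With the tool pointing down it reaches from about 0.325 to 0.9 m from the base axis. Payload 6.1 kg.
Tool frame: the origin (TCP) lies on the centre line of the jaws, within the pads' length; the fingertips stand 25 mm ahead of it and the grasp point (between the pads) lies 6 mm ahead of it; z points along the fingers, y is the line along which they close (so a half turn about z gives the same grasp; the last joint's range is limited). The gripper opens to 85 mm and grips with 20 to 120 N. Pads are 22 mm wide; open, the fingers measure 114 mm over their backs; the gripper's body (76 mm by 85 mm) begins 54 mm behind the grasp point. The pads swing forward as they close: fully open they stand 13 mm farther back than shut.
Start: joints at [-76.152, 12.628, 87.462, -0, 79.91, -7.225], TCP at [0.225, -0.583, 0.256] pointing down, gripper open.
Joint ranges: [-170.65, 170.65], [-52.31, 119.04], [5.05, 147.46], [-71.25, 251.25], [11.57, 151.72], [-153.62, 153.62]. Speed limits (degrees/s): [147.25, 147.25, 172.46, 180, 180, 180].

INTERFACE

Orientations are given as [roll, pitch, yaw] about the fixed x, y, z axes, in that order (R = Rz(yaw) Ry(pitch) Rx(roll)).
In Python, from bench import r gives the robot as it stands. The module is installed in compiled form; this text tells all that it offers.
- The arm moves only by the shell command python3 -m crank 'ROWS' [FORCE]. ROWS is a JSON object of lists of equal length, an entry for each row: "linear": the shift along the tool's x, y, z each as a share of 0.15 m, from -1 to 1, a list of three; "delta_rot": the turn, a rotation vector about the tool's x, y, z each as a share of 120 degrees, from -1 to 1, a list of three; "gripper": the opening, from -1 (shut) to 1 (fully open). In form: {"linear": [[tx, ty, tz], ...], "delta_rot": [[ax, ay, az], ...], "gripper": [gripper, ...]}. A call has 1 to 12 rows; each row is the pose to reach, as a shift and turn from the pose commanded when the call began, along the tool's axes at that moment; what a row does not reach only later rows make up. A row lasts 1/10 s, in which the tool goes at most 50 mm and 8.59 degrees, less where a joint would pass 70% of its speed; a pose out of reach is approached as far as the arm can. A call with a number of a shift or a turn outside -1 to 1 is refused whole. A call with a gripper value outside its range is refused whole. The fingers move at their own pace and stop on an object; FORCE is the grip in N (left out, the last holds). Time passes only in rows, so rows that repeat a pose let the fingers close. It gives the time, the measured TCP pose, the force, the opening and the grip force at its end, in the units of the state.
- r.state(): the state, without advancing time (a new reading comes with each control period).
- r.read_camera(name): name is "side" or "top"; returns a dict with "pixels" (420x560x3 uint8, red, green, blue), "K" (3x3 intrinsics, pixels), "camera_from_world" (4x4, takes a point from world to camera coordinates). Camera axes: x right, y up, looking along -z (the intrinsics and any distortion apply to the point x, -y, -z); pixel columns grow to the right and rows downward; lengths in m; the calibration is good to about 2 mm. A picture is of the moment at which its call begins. There is no depth.
- r.sign_off(): hands the job in; it is judged then, once.
Trained networks look in a picture, given as the dict that the camera call returned (one of the last four; its "shot" number tells which), for a name from the list of things; names that differ only in an ending like _2 or _b are one class to them, and where a whole thing is asked for, a point or a joint stands for the part that bears it (a point fixed in the world has none). Each returns a list of dicts, best first, with "conf" (0 to 1); they miss things now and then, are a little off and sometimes report something else, mostly with a low value. They report only what shows in the picture. A call takes as long as a camera call.
- r.cut_out(target, picture): "mask" (420x560 bool, what is visible of it) and "bbox" ([centre column, centre row, width, height] in pixels, round what is visible of it).
The state is a dict: "time_s": time; "joint_positions": joint angles; "qd": joint speeds; "joint_torque": joint torques, N m; "eef_pos": TCP position; "tcp_rot": TCP orientation; "ft_force": force on the tool from outside, world axes, zero at the start; "wrist_torque": the same for the moment, N m; "opening": finger opening in m; "grasp_force": force on a finger pad.
Only numpy, scipy, OpenCV 4.12 (cv2) and the standard library are available. Lean on these libraries where they do the work, as an engineer would, in place of code of your own. Each camera call takes 0.05 s, during which the arm holds its last target. There are 200 camera calls.

TASK

Bring the gas cap over the blue detector in the calibration fixture: draw the yellow lock slide all the way out to its stop at the green mark, which frees the white arm, and swing the arm by its black grip until it snaps into its end seat with the cap over the detector's sensor. Then push the lock slide fully home again to its stop at the red mark, so that the arm is locked, and leave the other things on the desk where they are.

Things in the scene. Friction and masses are not known exactly. Their poses are not given: they have to be found in the camera images.
- fixture: Grey calibration fixture fixed to the desk, base plate 250 (x) x 370 (y) x 20 mm thick; origin at the underside on desk level, z up. All fixture positions below are in its frame. The plate spans x -125..125, y -175..195 mm. A blue detector (70 x 160 mm, top 45 mm above the desk) lies in it, centred at x -85, y 0. It is fixed and only its place differs between episodes.
- lock_slide (a joint): Travel of the lock slide along the fixture's +y, in m: 0 = fully home against its inner stop (red mark; its steel tongue is in a notch of the arm's hub and blocks the arm), 0.060 = fully out against its outer stop (green mark; arm free). About 1.5 N of friction; stays where it is left. It cannot go home unless the arm is in its stowed pocket (cap_arm below about 0.35 rad) or in its end seat.
- lock_grip (a point): Centre of the top of the slide's upright yellow grip, 88 mm above the desk, at fixture x 30, y 90 mm (home) to 150 mm (out). The grip is 22 mm wide (fixture x), 40 mm long (fixture y) and 54 mm high (34 to 88 mm above the desk), on a dark carriage 34 x 50 mm; rails beside it reach 34 mm above the desk.
- cap_arm (a joint): Angle of the swing arm about its vertical pivot, in rad: it grows clockwise seen from above. It starts stowed at 0 to 0.3 and its end seat is the stop at 1.75, where the arm points to the fixture's -x. A sprung ball resists for the last 0.3 rad or so (about 4 N at the grip) and then snaps the arm into the seat; otherwise it stays where it is left.
- cap_grip (a point): Centre of the top of the black round upright grip at the arm's end, 138 mm above the desk and 115 mm from the pivot axis. The grip is 24 mm in diameter and 52 mm high (86 to 138 mm above the desk); it stands on the grey gas cap, 52 mm in diameter, 56 to 86 mm above the desk. The white arm bar is 26 mm wide, its top 80 mm above the desk.
- cap_pivot (a point): Top of the steel pivot post of the arm, 95 mm above the desk, on the pivot axis (fixture x 30, y 0 mm); 32 mm in diameter.
- sensor (a point): Top of the detector's steel sensor dome, 52 mm above the desk (fixture x -85, y 0 mm); the cap ends up 4 mm above it.
- spare_detector: Loose blue detector lying flat beside the fixture, 150 x 75 x 50 mm, long side along its x; origin under its centre. Leave it alone. (A fixed white crate of detectors, 125 mm high, stands well clear on the left, beyond world x 0.54, y 0.35 m.)
- gauge: Loose round black pressure gauge on a steel stand, 84 mm in diameter, 138 mm high; origin under its centre. Leave it alone.
- mug: Loose white mug, 76 mm in diameter, 90 mm high, handle at its +y; origin under its centre. Leave it alone.

How it is judged (in metres and radians):
On the way, in this order (a step that is already met when the one before it is completed fails the run):
1. the lock slide is drawn out to its outer stop (within 5 mm) (value of joint lock_slide above 0.055 m), for 0.1 s.
2. the arm is swung into its end seat (within 0.08 rad) (value of joint cap_arm above 1.67 rad), for 0.2 s.
3. the lock slide is pushed home again (within 5 mm) (value of joint lock_slide below 0.005 m), for 0.1 s.
At the end, for the whole second after the job is handed in: The arm is at rest in its end seat (cap_arm above 1.67 rad of 1.75), the lock slide is home (within 5 mm of its inner stop), and the spare detector, gauge and mug are within 30 mm of where they stood (value of joint lock_slide below 0.005 m and value of joint cap_arm above 1.67 rad and velocity of joint cap_arm between -0.05 and 0.05 rad/s and distance of each of spare_detector, gauge, mug from where it was at the start of the episode below 0.03 m); the robot touches nothing.
It fails at once if the spare detector, the gauge or the mug is shifted by more than 30 mm or the gauge or mug is tipped (distance of any of spare_detector, gauge, mug from where it was at the start of the episode above 0.03 m or angle between any of gauge, mug's own z axis and vertical above 0.5 rad).
It also fails if it takes over 61 s, if anything falls off the work surface, if the arm or the gripper's body presses on something with over 40 N, if the wrist force passes 120 N, or if a joint passes its speed limit or range.

## Working session

There is one attempt and no reset: what is moved stays moved. The work goes in short steps, Python scripts to look and compute and a shell command to move; the robot and the scene stay as the last step left them, time stands still between calls to the robot, and variables do not carry over. Pictures are saved under pics/ and viewed, at most 10 in all, crops included, and the job is handed in when it is done.

```bash
mkdir -p pics
cat > h.py <<'E'
import numpy as np, cv2
from bench import r
def ray(p,u,v):
    T=np.array(p["camera_from_world"]);K=np.array(p["K"]);R=T[:3,:3];c=-R.T@T[:3,3]
    d=np.linalg.solve(K,[u,v,1.]);return c,R.T@(d*[1,-1,-1])
def at(p,u,v,z):
    c,d=ray(p,u,v);return (c+d*(z-c[2])/d[2])[:2]
def proj(p,X):
    T=np.array(p["camera_from_world"]);K=np.array(p["K"]);q=(T[:3,:3]@np.array(X)+T[:3,3])*[1,-1,-1];q=K@q;return q[:2]/q[2]
E
python3 - <<'E'
from h import *
for n in("top","side"):
    p=r.read_camera(n);cv2.imwrite(f"pics/{n}0.png",p["pixels"][...,::-1])
    print(n,[k for k in p], ray(p,280,210)[0].round(3))
    for t,z in(("lock_grip",.088),("cap_grip",.138),("cap_pivot",.095),("sensor",.052),("fixture",.02),("gauge",.07),("mug",.09),("spare_detector",.05)):
        for d in r.cut_out(t,p)[:2]:
            b=d["bbox"];m=np.argwhere(d["mask"]).mean(0)
            print(t,round(d["conf"],2),np.round(b),m.round(),at(p,m[1],m[0],z).round(3))
print(r.state())
E
```

```text
top ['pixels', 'K', 'camera_from_world', 'shot'] [0.186 0.02  1.815]
lock_grip 0.49 [237. 180.  17.  14.] [180. 234.] [0.608 0.183]
cap_grip 0.57 [273. 188.  59.  30.] [188. 271.] [0.57  0.057]
cap_pivot 0.88 [255. 196. 120.  89.] [196. 257.] [0.552 0.105]
sensor 0.62 [255. 196. 119.  91.] [196. 256.] [0.562 0.108]
fixture 0.58 [256. 196. 112.  94.] [196. 256.] [0.567 0.109]
gauge 0.96 [143. 246.  31.  26.] [246. 143.] [0.379 0.478]
mug 0.87 [420. 257.  24.  26.] [257. 419.] [ 0.361 -0.437]
mug 0.38 [254. 196. 119.  88.] [196. 256.] [0.553 0.106]
spare_detector 0.97 [427. 183.  24.  46.] [187. 428.] [ 0.607 -0.483]
side ['pixels', 'K', 'camera_from_world', 'shot'] [ 0.136 -1.054  1.526]
lock_grip 0.52 [299. 179.   8.  20.] [179. 299.] [0.607 0.155]
cap_grip 0.9 [302. 208.  33.  38.] [207. 304.] [ 0.564 -0.01 ]
cap_pivot 0.7 [294. 208.  82.  91.] [207. 295.] [0.547 0.033]
sensor 0.58 [296. 206.  80.  84.] [207. 294.] [0.558 0.066]
fixture 0.76 [295. 208.  80.  82.] [207. 295.] [0.569 0.089]
fixture 0.3 [304. 211.  31.  39.] [207. 304.] [0.601 0.079]
gauge 0.68 [220. 141.  19.  37.] [143. 217.] [0.382 0.46 ]
mug 0.58 [299. 355.  38.  35.] [353. 295.] [ 0.361 -0.468]
spare_detector 0.7 [375. 344.  58.  38.] [342. 376.] [ 0.604 -0.502]
{'time_s': 0.9, 'joint_positions': array([-7.61513263e+01,  1.26273460e+01,  8.74618957e+01, -1.00837241e-03,
        7.99099442e+01, -7.22378008e+00]), 'qd': array([-0.01754623, -0.1114789 , -0.00764229, -0.04768946, -0.12062636,
       -0.04250651]), 'joint_torque': array([ 8.45505001e-04, -4.96832407e+01, -3.89731586e+01, -2.81837838e-04,
        5.40664296e-04, -2.73746807e-06]), 'eef_pos': array([ 0.2247205 , -0.58319885,  0.25630764]), 'tcp_rot': array([1.79999317e+02, 1.08726973e-03, 2.10726304e+01]), 'ft_force': array([-0.22653685, -0.06023876, -0.45789438]), 'wrist_torque': array([-0.01424387, -0.03619973,  0.01561685]), 'grasp_force': 0.0, 'opening': 0.08536103773655816}
```

Run:
```python
import cv2,numpy as np
a=cv2.imread("pics/top0.png")[135:260,185:330];b=cv2.imread("pics/side0.png")[145:270,235:365]
a=cv2.resize(a,None,fx=5,fy=4.8,interpolation=cv2.INTER_CUBIC) if 0 else cv2.resize(a,None,fx=4.6,fy=4.6,interpolation=cv2.INTER_CUBIC)
b=cv2.resize(b,None,fx=4.6,fy=4.6,interpolation=cv2.INTER_CUBIC)
cv2.imwrite("pics/c1.png",a);cv2.imwrite("pics/c2.png",b)
```

```text
(no output)
```

View pics/c1.png

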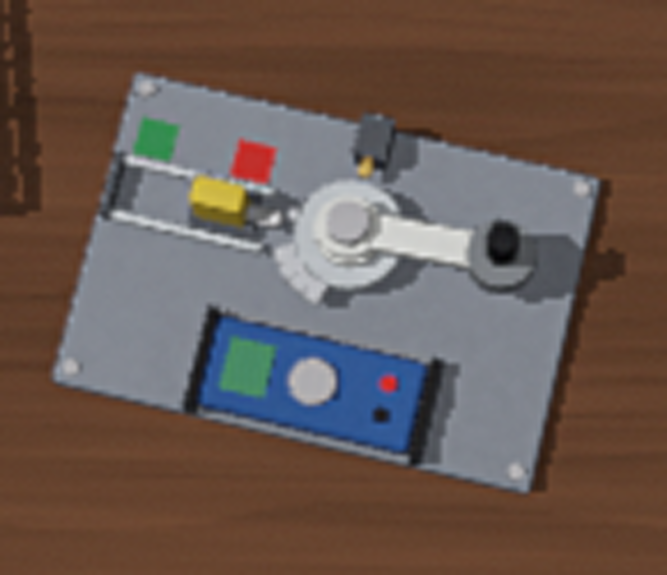

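View pics/c2.png

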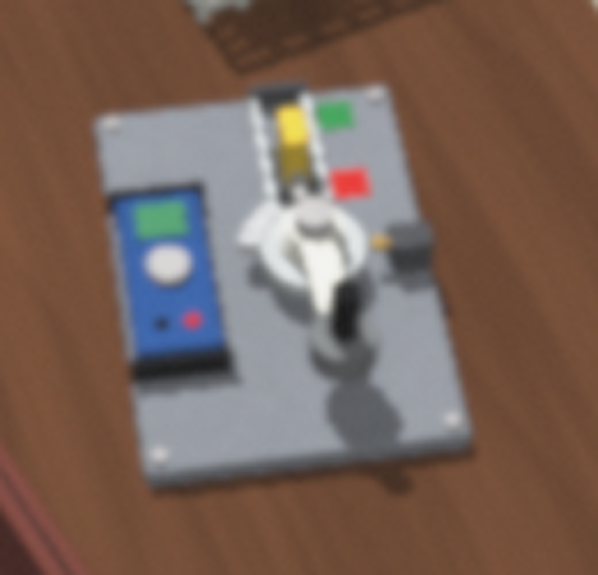

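Run:
```python
from h import *
from scipy.optimize import least_squares
P={n:r.read_camera(n) for n in("top","side")}
obs={"top":(185,135,[(137,75),(598,180),(532,487),(55,380),(312,380),(352,217),(217,193),(503,235)]),
"side":(235,145,[(385,88),(470,440),(148,475),(97,118),(168,262),(315,212),(294,120),(347,288)])}
F=[(125,195,20),(125,-175,20),(-125,-175,20),(-125,195,20),(-85,0,52),(30,0,95),None,None]
def pts(v):
    x,y,t,s,a=v;c,q=np.cos(t),np.sin(t)
    L=F[:6]+[(30,90+s,88),(30+115*np.sin(a),-115*np.cos(a) if 0 else 0,138)]
    # cap angle: fixture azimuth a
    L[7]=(30+115*np.cos(a),115*np.sin(a),138)
    L=np.array(L)/1000.
    return np.c_[x+c*L[:,0]-q*L[:,1],y+q*L[:,0]+c*L[:,1],L[:,2]]
def res(v):
    X=pts(v);o=[]
    for n,(u0,v0,l) in obs.items():
        for A,B in zip(X,l): o.append(proj(P[n],A)-[u0+B[0]/4.6-.4,v0+B[1]/4.6-.4])
    return np.ravel(o)
s=least_squares(res,[.57,.1,-.2,0,-1.5],x_scale=[.1,.1,.1,10,.1],loss='soft_l1')
print(s.x.round(4),np.degrees(s.x[2]),np.degrees(s.x[4]));print(res(s.x).reshape(2,8,2).round(1).tolist());print(pts(s.x).round(4))
```

```text
[ 0.5702  0.0991 -0.2062 11.2904 -1.5278] -11.81220484022474 -87.53720184304616
[[[-0.1, -1.1], [1.2, -0.9], [-0.1, 1.0], [-0.5, -0.0], [0.6, 0.0], [-0.6, 0.5], [-0.2, -0.4], [0.5, -0.1]], [[0.3, -0.7], [0.8, -1.0], [-0.6, 0.1], [-0.7, -0.2], [0.0, 0.4], [-0.2, -0.1], [-0.1, 0.6], [-0.1, 0.4]]]
[[ 0.7325  0.2644  0.02  ]
 [ 0.6567 -0.0978  0.02  ]
 [ 0.412  -0.0466  0.02  ]
 [ 0.4878  0.3155  0.02  ]
 [ 0.487   0.1165  0.052 ]
 [ 0.5996  0.0929  0.095 ]
 [ 0.6203  0.1921  0.088 ]
 [ 0.5809 -0.0205  0.138 ]]
```

```bash
cat >> h.py <<'E'
def plan(x,y,z,yaw):
    s=r.state();w=np.radians(s["tcp_rot"][2]);d=np.array([x,y,z])-s["eef_pos"]
    print("lin",np.round([(np.cos(w)*d[0]+np.sin(w)*d[1])/.15,(np.sin(w)*d[0]-np.cos(w)*d[1])/.15,-d[2]/.15],3),"az",round(-((yaw-s["tcp_rot"][2]+180)%360-180)/120,3),"F",s["ft_force"].round(1),"t",s["time_s"])
def fx(x,y):
    t=np.radians(-11.81);return .5702+np.cos(t)*x-np.sin(t)*y,.0991+np.sin(t)*x+np.cos(t)*y
E
python3 -m crank '{"linear":[[1,-0.9,0],[1,-0.9,0],[1,-0.9,0],[1,-0.9,0],[1,-0.9,0],[1,-0.9,0],[1,-0.9,0],[1,-0.9,0]],"delta_rot":[[0,0,-0.476],[0,0,-0.476],[0,0,-0.476],[0,0,-0.476],[0,0,-0.476],[0,0,-0.476],[0,0,-0.476],[0,0,-0.476]],"gripper":[1,1,1,1,1,1,1,1]}' 40
python3 -c "from h import *;plan(.6203,.1921,.2,78.2)"
```

```text
time_s: 1.8
eef_pos: [0.3163, -0.4031, 0.2565]
tcp_rot: [180.0, 0.0, 78.3]
ft_force: [-0.8, -0.1, -0.2]
opening: 0.0851
grasp_force: 0.0
lin [4.297 1.177 0.377] az 0.001 F [-0.8 -0.1 -0.2] t 1.8
```

```bash
for i in 1; do :; done
python3 -m crank '{"linear":[[1,0.27,0],[1,0.27,0],[1,0.27,0],[1,0.27,0]],"delta_rot":[[0,0,0],[0,0,0],[0,0,0],[0,0,0]],"gripper":[1,1,1,1]}'
python3 -m crank '{"linear":[[1,0.27,0],[1,0.27,0],[1,0.27,0],[1,0.27,0]],"delta_rot":[[0,0,0],[0,0,0],[0,0,0],[0,0,0]],"gripper":[1,1,1,1]}'
python3 -m crank '{"linear":[[1,0.27,0],[1,0.27,0],[1,0.27,0],[1,0.27,0]],"delta_rot":[[0,0,0],[0,0,0],[0,0,0],[0,0,0]],"gripper":[1,1,1,1]}'
python3 -m crank '{"linear":[[1,0.27,0],[1,0.27,0],[1,0.27,0],[1,0.27,0]],"delta_rot":[[0,0,0],[0,0,0],[0,0,0],[0,0,0]],"gripper":[1,1,1,1]}'
python3 -c "from h import *;plan(.6203,.1921,.14,78.2)"
```

```text
time_s: 2.2
eef_pos: [0.3881, -0.2608, 0.2564]
tcp_rot: [180.0, -0.1, 78.3]
ft_force: [0.1, -0.6, -0.8]
opening: 0.0851
grasp_force: 0.0
time_s: 2.6
eef_pos: [0.4583, -0.1225, 0.2565]
tcp_rot: [180.0, -0.1, 78.3]
ft_force: [-0.4, -0.7, -0.1]
opening: 0.0854
grasp_force: 0.0
time_s: 3.0
eef_pos: [0.5287, 0.0155, 0.2563]
tcp_rot: [180.0, -0.1, 78.3]
ft_force: [-0.0, 0.0, -0.2]
opening: 0.0854
grasp_force: 0.0
time_s: 3.4
eef_pos: [0.599, 0.1536, 0.2555]
tcp_rot: [-180.0, -0.1, 78.3]
ft_force: [-0.2, -0.8, -0.6]
opening: 0.0853
grasp_force: 0.0
lin [0.28  0.087 0.77 ] az 0.0 F [-0.2 -0.8 -0.6] t 3.4
```

```bash
python3 -m crank '{"linear":[[0.28,0.087,0.3],[0.28,0.087,0.6],[0.28,0.087,0.9],[0.28,0.087,0.9],[0.28,0.087,0.9]],"delta_rot":[[0,0,0],[0,0,0],[0,0,0],[0,0,0],[0,0,0]],"gripper":[1,1,1,1,1]}'
python3 -c "
from h import *;plan(.6203,.1921,.079,78.2)
p=r.read_camera('side');cv2.imwrite('pics/s1.png',cv2.resize(p['pixels'][120:270,220:380,::-1],None,fx=4,fy=4,interpolation=2))"
```

```text
time_s: 3.9
eef_pos: [0.6185, 0.1876, 0.1209]
tcp_rot: [-179.9, 0.1, 78.1]
ft_force: [0.2, 0.5, 0.2]
opening: 0.0855
grasp_force: 0.0
lin [0.032 0.006 0.279] az -0.001 F [0.2 0.5 0.2] t 3.9
```

View pics/s1.png

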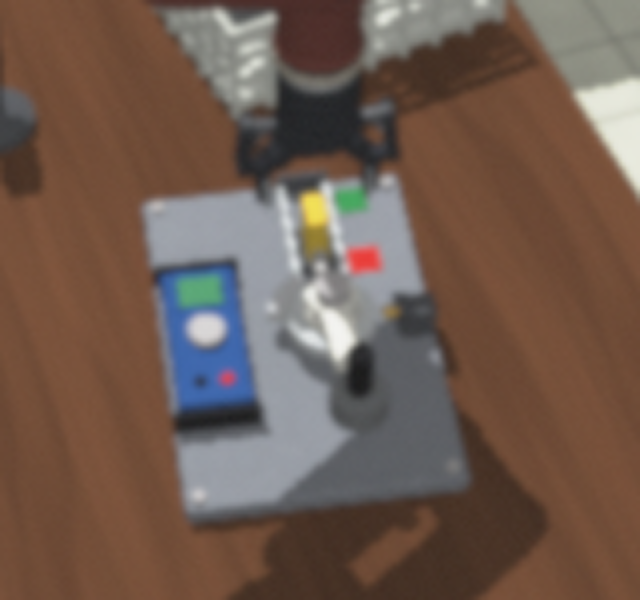

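The side view shows the open jaws (tips about 262,190 and 370,185) straddling the yellow grip (315,205), so I go down and grip it.

```bash
python3 -m crank '{"linear":[[0.02,0.005,0.27],[0.02,0.005,0.27],[0.02,0.005,0.27],[0.02,0.005,0.27],[0.02,0.005,0.27],[0.02,0.005,0.27],[0.02,0.005,0.27],[0.02,0.005,0.27],[0.02,0.005,0.27],[0.02,0.005,0.27]],"delta_rot":[[0,0,0],[0,0,0],[0,0,0],[0,0,0],[0,0,0],[0,0,0],[0,0,0],[0,0,0],[0,0,0],[0,0,0]],"gripper":[1,1,-1,-1,-1,-1,-1,-1,-1,-1]}' 40
python3 -c "from h import *;plan(*fx(.03,.15),.08,78.2)"
```

```text
time_s: 4.95
eef_pos: [0.62, 0.1925, 0.0825]
tcp_rot: [-180.0, -0.0, 78.2]
ft_force: [-6.2, -0.1, 8.5]
opening: 0.0217
grasp_force: 40.5
lin [0.322 0.002 0.017] az 0.0 F [-6.2 -0.1  8.5] t 4.95
```

```bash
python3 -m crank '{"linear":[[0.06,0,0],[0.12,0,0],[0.18,0,0],[0.24,0,0],[0.28,0,0],[0.32,0,0],[0.32,0,0],[0.32,0,0]],"delta_rot":[[0,0,0],[0,0,0],[0,0,0],[0,0,0],[0,0,0],[0,0,0],[0,0,0],[0,0,0]],"gripper":[-1,-1,-1,-1,-1,-1,-1,-1]}' 40
python3 -c "from h import *;plan(*fx(.03,.15),.08,78.2)"
```

```text
time_s: 5.75
eef_pos: [0.6301, 0.2404, 0.0825]
tcp_rot: [180.0, -0.1, 78.2]
ft_force: [-4.8, 1.6, 6.4]
opening: 0.0213
grasp_force: 40.2
lin [-0.004  0.002  0.017] az 0.0 F [-4.8  1.6  6.4] t 5.75
```

```bash
python3 -m crank '{"linear":[[0.02,0,0],[0.04,0,0],[0.05,0,0],[0.05,0,0]],"delta_rot":[[0,0,0],[0,0,0],[0,0,0],[0,0,0]],"gripper":[-1,-1,-1,-1]}'
python3 -c "from h import *;plan(*fx(.03,.15),.08,78.2)"
```

```text
time_s: 6.15
eef_pos: [0.6308, 0.2431, 0.0825]
tcp_rot: [-179.9, 0.4, 78.2]
ft_force: [-10.1, -14.3, 12.8]
opening: 0.0217
grasp_force: 41.2
lin [-0.022  0.001  0.016] az -0.0 F [-10.1 -14.3  12.8] t 6.15
```

```bash
python3 -m crank '{"linear":[[-0.03,0,0],[-0.03,0,0],[-0.03,0,0],[-0.03,0,0],[-0.03,0,0],[-0.03,0,0],[-0.03,0,-0.3],[-0.03,0,-0.6],[-0.03,0,-0.85],[-0.03,0,-0.85]],"delta_rot":[[0,0,0],[0,0,0],[0,0,0],[0,0,0],[0,0,0],[0,0,0],[0,0,0],[0,0,0],[0,0,0],[0,0,0]],"gripper":[-1,1,1,1,1,1,1,1,1,1]}'
python3 -c "
from h import *;plan(.5809,-.0205,.2,80.7)
p=r.read_camera('top')
for t,z in (('lock_grip',.075),('cap_grip',.1)):
  for d in r.cut_out(t,p)[:1]:
    m=np.argwhere(d['mask']).mean(0);print(t,d['conf'],at(p,m[1],m[0],z))
print(proj(p,(*fx(.03,.15),.088)))
"
```

```text
time_s: 7.15
eef_pos: [0.6344, 0.2432, 0.2166]
tcp_rot: [179.3, -0.3, 78.2]
ft_force: [-0.5, 0.1, 0.3]
opening: 0.0855
grasp_force: 0.0
lin [-1.793  0.01   0.111] az -0.021 F [-0.5  0.1  0.3] t 7.15
cap_grip 0.87 [0.57869842 0.05700847]
[217.60356975 172.95326933]
```

```bash
python3 -m crank '{"linear":[[-0.9,0.01,0],[-0.9,0.01,0],[-0.9,0.01,0],[-0.9,0.01,0]],"delta_rot":[[0,0,-0.021],[0,0,-0.021],[0,0,-0.021],[0,0,-0.021]],"gripper":[1,1,1,1]}'
python3 -m crank '{"linear":[[-0.88,-0.03,0],[-0.88,-0.03,0],[-0.88,-0.03,0],[-0.88,-0.03,0],[-0.88,-0.03,0]],"delta_rot":[[0,0,0],[0,0,0],[0,0,0],[0,0,0],[0,0,0]],"gripper":[1,1,1,1,1]}'
python3 -c "
from h import *;plan(.5809,-.0205,.121,80.7)
p=r.read_camera('side');cv2.imwrite('pics/s2.png',cv2.resize(p['pixels'][120:270,220:380,::-1],None,fx=4,fy=4,interpolation=2))"
```

```text
time_s: 7.7
eef_pos: [0.6026, 0.1055, 0.2055]
tcp_rot: [-179.7, 0.1, 80.5]
ft_force: [0.4, 0.1, 0.1]
opening: 0.0853
grasp_force: 0.0
time_s: 8.2
eef_pos: [0.5781, -0.0198, 0.2067]
tcp_rot: [-179.8, -0.0, 80.6]
ft_force: [0.9, 0.4, 0.1]
opening: 0.0851
grasp_force: 0.0
lin [-0.002  0.019  0.572] az -0.001 F [0.9 0.4 0.1] t 8.2
```

View pics/s2.png

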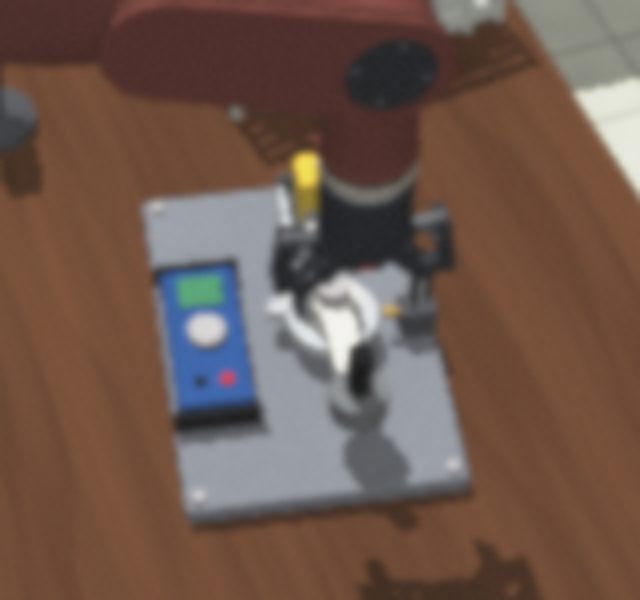

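The yellow slide is out at its outer end (306,175), and the jaws line up in column with the black grip (360,365). Next I lower onto it and close.

```bash
python3 -m crank '{"linear":[[0,0.02,0.3],[0,0.02,0.57],[0,0.02,0.57],[0,0.02,0.57],[0,0.02,0.57],[0,0.02,0.57],[0,0.02,0.57],[0,0.02,0.57],[0,0.02,0.57],[0,0.02,0.57]],"delta_rot":[[0,0,0],[0,0,0],[0,0,0],[0,0,0],[0,0,0],[0,0,0],[0,0,0],[0,0,0],[0,0,0],[0,0,0]],"gripper":[1,1,1,-1,-1,-1,-1,-1,-1,-1]}' 30
python3 -c "
from h import *;s=r.state()
P=np.array(fx(.03,0));d=s['eef_pos'][:2]-P
R=np.hypot(*d);a=np.arctan2(d[1],d[0]);print(R,np.degrees(a),s['ft_force'],s['eef_pos'])
w=np.radians(s['tcp_rot'][2])
for k in range(8,97,8):
  b=a-np.radians(k);q=P+.115*np.array([np.cos(b),np.sin(b)])-s['eef_pos'][:2]
  print(k,round((np.cos(w)*q[0]+np.sin(w)*q[1])/.15,3),round((np.sin(w)*q[0]-np.cos(w)*q[1])/.15,3),round(k/120,3))
"
```

```text
time_s: 9.25
eef_pos: [0.5829, -0.0206, 0.1247]
tcp_rot: [179.8, -0.0, 80.7]
ft_force: [-0.5, 0.7, 7.0]
opening: 0.0232
grasp_force: 29.7
0.11478495726514637 -98.36668097132399 [-0.48286641  0.68411985  7.03204853] [ 0.58286285 -0.02060332  0.12473499]
8 0.004 -0.107 0.067
16 0.025 -0.212 0.133
24 0.06 -0.313 0.2
32 0.108 -0.408 0.267
40 0.17 -0.496 0.333
48 0.243 -0.574 0.4
56 0.326 -0.641 0.467
64 0.418 -0.696 0.533
72 0.516 -0.738 0.6
80 0.62 -0.765 0.667
88 0.726 -0.778 0.733
96 0.833 -0.776 0.8
```

```bash
python3 -m crank '{"linear":[[0.001,-0.053,0],[0.004,-0.107,0],[0.013,-0.16,0],[0.025,-0.212,0],[0.041,-0.263,0],[0.06,-0.313,0],[0.083,-0.361,0],[0.108,-0.408,0],[0.138,-0.453,0],[0.17,-0.496,0],[0.205,-0.536,0],[0.243,-0.574,0]],"delta_rot":[[0,0,0.033],[0,0,0.067],[0,0,0.1],[0,0,0.133],[0,0,0.167],[0,0,0.2],[0,0,0.233],[0,0,0.267],[0,0,0.3],[0,0,0.333],[0,0,0.367],[0,0,0.4]],"gripper":[-1,-1,-1,-1,-1,-1,-1,-1,-1,-1,-1,-1]}'
cat >> h.py <<'E'
def arc(*ks):
  s=r.state();P=np.array(fx(.03,0));d=s['eef_pos'][:2]-P
  a=np.arctan2(d[1],d[0]);print("R",np.hypot(*d).round(4),"az",np.degrees(a).round(1),"rad",round(1.75-((np.degrees(a)+191.81+180)%360-180)*np.pi/180,3),s['ft_force'].round(1),s['tcp_rot'].round(1))
  w=np.radians(s['tcp_rot'][2])
  for k in ks:
    b=a-np.radians(k);q=P+.115*np.array([np.cos(b),np.sin(b)])-s['eef_pos'][:2]
    print(k,round((np.cos(w)*q[0]+np.sin(w)*q[1])/.15,3),round((np.sin(w)*q[0]-np.cos(w)*q[1])/.15,3),round(k/120,3))
E
python3 -c "
from h import *;arc(*range(4,49,4))"
```

```text
time_s: 10.45
eef_pos: [0.5026, 0.0292, 0.1247]
tcp_rot: [179.9, 0.0, 32.6]
ft_force: [-6.2, 0.1, 12.0]
opening: 0.0229
grasp_force: 30.6
R 0.1161 az -146.7 rad 0.962 [-6.2  0.1 12. ] [179.9   0.   32.6]
4 0.009 -0.054 0.033
8 0.013 -0.107 0.067
12 0.022 -0.16 0.1
16 0.034 -0.212 0.133
20 0.05 -0.263 0.167
24 0.07 -0.313 0.2
28 0.092 -0.361 0.233
32 0.119 -0.408 0.267
36 0.148 -0.453 0.3
40 0.18 -0.495 0.333
44 0.216 -0.535 0.367
48 0.254 -0.573 0.4
```

```bash
python3 -m crank '{"linear":[[0.004,-0.053,0],[0.008,-0.107,0],[0.017,-0.16,0],[0.029,-0.212,0],[0.045,-0.263,0],[0.065,-0.313,0],[0.087,-0.361,0],[0.113,-0.408,0],[0.143,-0.453,0],[0.175,-0.495,0],[0.211,-0.535,0],[0.22,-0.545,0]],"delta_rot":[[0,0,0.033],[0,0,0.067],[0,0,0.1],[0,0,0.133],[0,0,0.167],[0,0,0.2],[0,0,0.233],[0,0,0.267],[0,0,0.3],[0,0,0.333],[0,0,0.367],[0,0,0.375]],"gripper":[-1,-1,-1,-1,-1,-1,-1,-1,-1,-1,-1,-1]}'
python3 -c "
from h import *;arc(1,2,3)"
```

```text
time_s: 11.65
eef_pos: [0.4841, 0.1173, 0.1246]
tcp_rot: [180.0, 0.3, -12.4]
ft_force: [-17.4, 1.4, 20.7]
opening: 0.023
grasp_force: 31.5
R 0.118 az 168.1 rad 1.752 [-17.4   1.4  20.7] [180.    0.3 -12.4]
1 0.02 -0.014 0.008
2 0.02 -0.027 0.017
3 0.02 -0.04 0.025
```

```bash
python3 -m crank '{"linear":[[-0.015,-0.015,0],[-0.02,-0.03,0],[-0.02,-0.045,0],[-0.02,-0.06,0],[-0.02,-0.06,0]],"delta_rot":[[0,0,0],[0,0,0.008],[0,0,0.008],[0,0,0.008],[0,0,0.008]],"gripper":[-1,-1,-1,-1,-1]}'
python3 -c "
from h import *;arc(1)"
```

```text
time_s: 12.15
eef_pos: [0.4845, 0.1207, 0.1246]
tcp_rot: [179.4, 0.0, -13.2]
ft_force: [-12.4, -23.1, 18.6]
opening: 0.0236
grasp_force: 33.0
R 0.1184 az 166.4 rad 1.781 [-12.4 -23.1  18.6] [179.4   0.  -13.2]
1 0.023 -0.013 0.008
```

```bash
python3 -m crank '{"linear":[[-0.01,0.03,0],[-0.01,0.03,0],[-0.01,0.03,0],[-0.01,0.03,0],[-0.01,0.03,0],[-0.01,0.03,0],[-0.01,0.03,-0.3],[-0.01,0.03,-0.6],[-0.01,0.03,-0.6],[-0.01,0.03,-0.6]],"delta_rot":[[0,0,0],[0,0,0],[0,0,0],[0,0,0],[0,0,0],[0,0,0],[0,0,0],[0,0,0],[0,0,0],[0,0,0]],"gripper":[-1,1,1,1,1,1,1,1,1,1]}'
python3 -c "from h import *;plan(.6308,.2415,.215,78.2)
p=r.read_camera('side');cv2.imwrite('pics/s3.png',cv2.resize(p['pixels'][120:270,220:380,::-1],None,fx=4,fy=4,interpolation=2))"
```

```text
time_s: 13.15
eef_pos: [0.4836, 0.1217, 0.2142]
tcp_rot: [-179.9, -0.2, -13.2]
ft_force: [0.5, -0.4, 0.2]
opening: 0.0853
grasp_force: 0.0
lin [ 0.773 -1.002 -0.005] az -0.762 F [ 0.5 -0.4  0.2] t 13.15
```

View pics/s3.png

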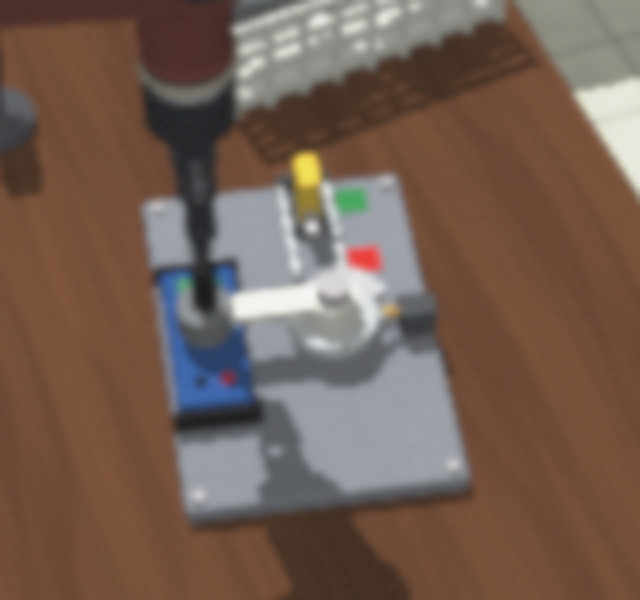

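The arm now points to fixture -x with the cap (205,318) over the sensor, and the slide is still out (307,175). Next is back to the slide.

```bash
python3 -m crank '{"linear":[[0.77,-1,0],[0.77,-1,0],[0.77,-1,0],[0.77,-1,0],[0.77,-1,0],[0.77,-1,0],[0.77,-1,0],[0.77,-1,0],[0.77,-1,0],[0.77,-1,0],[0.77,-1,0],[0.77,-1,0]],"delta_rot":[[0,0,-0.762],[0,0,-0.762],[0,0,-0.762],[0,0,-0.762],[0,0,-0.762],[0,0,-0.762],[0,0,-0.762],[0,0,-0.762],[0,0,-0.762],[0,0,-0.762],[0,0,-0.762],[0,0,-0.762]],"gripper":[1,1,1,1,1,1,1,1,1,1,1,1]}'
python3 -c "from h import *;plan(.6308,.2425,.082,78.2)"
```

```text
time_s: 14.4
eef_pos: [0.6283, 0.2407, 0.2101]
tcp_rot: [-179.8, 0.1, 78.2]
ft_force: [-0.1, -0.7, -0.5]
opening: 0.0851
grasp_force: 0.0
lin [0.015 0.014 0.854] az 0.0 F [-0.1 -0.7 -0.5] t 14.4
```

```bash
python3 -m crank '{"linear":[[0.015,0.01,0.25],[0.015,0.01,0.5],[0.015,0.01,0.7],[0.015,0.01,0.85],[0.015,0.01,0.85],[0.015,0.01,0.85],[0.015,0.01,0.85],[0.015,0.01,0.85],[0.015,0.01,0.85],[0.015,0.01,0.85],[0.015,0.01,0.85],[0.015,0.01,0.85]],"delta_rot":[[0,0,0],[0,0,0],[0,0,0],[0,0,0],[0,0,0],[0,0,0],[0,0,0],[0,0,0],[0,0,0],[0,0,0],[0,0,0],[0,0,0]],"gripper":[1,1,1,1,1,-1,-1,-1,-1,-1,-1,-1]}' 40
python3 -m crank '{"linear":[[-0.05,0,0],[-0.1,0,0],[-0.15,0,0],[-0.2,0,0],[-0.25,0,0],[-0.3,0,0],[-0.34,0,0],[-0.37,0,0],[-0.39,0,0],[-0.39,0,0]],"delta_rot":[[0,0,0],[0,0,0],[0,0,0],[0,0,0],[0,0,0],[0,0,0],[0,0,0],[0,0,0],[0,0,0],[0,0,0]],"gripper":[-1,-1,-1,-1,-1,-1,-1,-1,-1,-1]}'
python3 -c "from h import *;plan(*fx(.03,.09),.082,78.2)"
```

```text
time_s: 15.6
eef_pos: [0.6309, 0.2435, 0.087]
tcp_rot: [-179.9, -0.0, 78.2]
ft_force: [-6.9, 0.1, 7.4]
opening: 0.0217
grasp_force: 40.8
time_s: 16.6
eef_pos: [0.6187, 0.1862, 0.087]
tcp_rot: [-179.9, -0.0, 78.2]
ft_force: [-7.6, 1.2, 7.9]
opening: 0.021
grasp_force: 40.9
lin [-0.034  0.002  0.033] az -0.0 F [-7.6  1.2  7.9] t 16.6
```

Moved 58.6 mm without hitting the stop, so I press a little further.

```bash
python3 -m crank '{"linear":[[-0.015,0,0],[-0.03,0,0],[-0.045,0,0],[-0.06,0,0],[-0.06,0,0]],"delta_rot":[[0,0,0],[0,0,0],[0,0,0],[0,0,0],[0,0,0]],"gripper":[-1,-1,-1,-1,-1]}'
python3 -c "from h import *;plan(*fx(.03,.09),.082,78.2)"
```

```text
time_s: 17.1
eef_pos: [0.6183, 0.1847, 0.0871]
tcp_rot: [179.9, -0.8, 78.2]
ft_force: [2.1, 28.7, -2.5]
opening: 0.0216
grasp_force: 39.5
lin [-0.024  0.003  0.034] az 0.0 F [ 2.1 28.7 -2.5] t 17.1
```

```bash
python3 -m crank '{"linear":[[-0.01,0,0],[0.04,0,0],[0.04,0,0],[0.04,0,0],[0.04,0,0],[0.04,0,0],[0.04,0,0],[0.04,0,-0.3],[0.04,0,-0.6],[0.04,0,-0.9],[0.04,0,-0.9],[0.04,0,-0.9]],"delta_rot":[[0,0,0],[0,0,0],[0,0,0],[0,0,0],[0,0,0],[0,0,0],[0,0,0],[0,0,0],[0,0,0],[0,0,0],[0,0,0],[0,0,0]],"gripper":[-1,-1,1,1,1,1,1,1,1,1,1,1]}'
python3 -m crank '{"linear":[[0.3,0,-0.3],[0.6,0,-0.5],[0.6,0,-0.5],[0.6,0,-0.5],[0.6,0,-0.5]],"delta_rot":[[0,0,0],[0,0,0],[0,0,0],[0,0,0],[0,0,0]],"gripper":[1,1,1,1,1]}'
python3 -c "from h import *
p=r.read_camera('side');cv2.imwrite('pics/s4.png',cv2.resize(p['pixels'][120:270,220:380,::-1],None,fx=4,fy=4,interpolation=2))
print(r.state()['ft_force'],[proj(p,(*fx(.03,y),.088)) *4-[880,480] for y in (.09,.1,.15)])"
```

```text
time_s: 18.3
eef_pos: [0.6199, 0.1825, 0.2223]
tcp_rot: [179.8, -0.1, 78.2]
ft_force: [-1.4, 0.6, -1.5]
opening: 0.0856
grasp_force: 0.0
time_s: 18.8
eef_pos: [0.6364, 0.2702, 0.2925]
tcp_rot: [-179.8, 0.1, 78.2]
ft_force: [0.4, -0.3, -1.5]
opening: 0.0855
grasp_force: 0.0
[-0.31930426 -1.00667636 -0.91055949] [array([315.54965307, 213.92837534]), array([313.86212366, 206.01705058]), array([305.58171706, 167.19758747])]
```

View pics/s4.png

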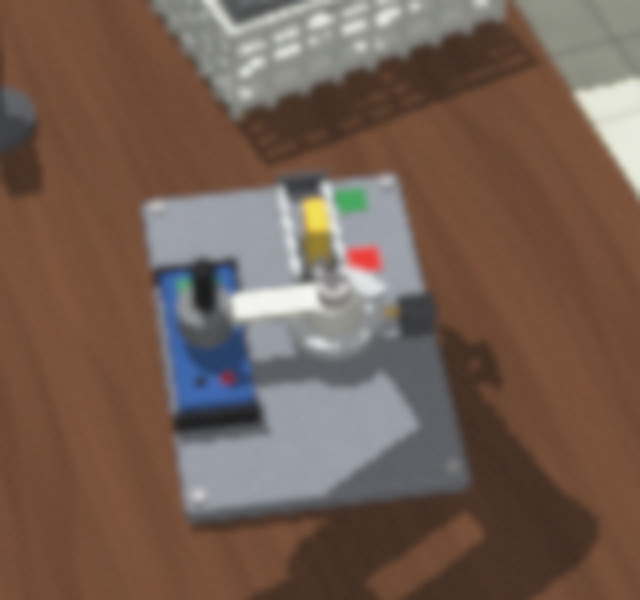

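Run:
```python
from h import *
p=r.read_camera('side')
def yc(a):
    a=a.astype(int)[120:210,280:320];w=np.clip(np.minimum(a[...,0],a[...,1])-a[...,2]-60,0,None);i=np.indices(w.shape)
    return (i[1]*w).sum()/w.sum()+280,(i[0]*w).sum()/w.sum()+120
A,B=cv2.imread("pics/side0.png")[...,::-1],p["pixels"]
print(yc(A),yc(B))
q=[proj(p,(*fx(.03,y),.07)) for y in(.09,.1,.15)];print(q)
t=r.read_camera('top');c=t["pixels"];print(yc(c[:, :]) )
for n,z in(("gauge",.07),("mug",.09),("spare_detector",.05)):
    for d in r.cut_out(n,t)[:1]:
        m=np.argwhere(d["mask"]).mean(0);print(n,at(t,m[1],m[0],z).round(3))
```

```text
(np.float64(298.1865125240848), np.float64(172.82119460500962)) (np.float64(298.54226167502895), np.float64(174.4017753763026))
[array([298.8445996 , 176.78642677]), array([298.42586857, 174.81239025]), array([296.37095516, 165.12484903])]
(np.float64(nan), np.float64(nan))
gauge [0.38  0.479]
mug [ 0.362 -0.437]
spare_detector [ 0.606 -0.482]<stdin>:5: RuntimeWarning: invalid value encountered in scalar divide
```

```bash
python3 -c "from h import *;print(r.sign_off())"
```

```text
the job is handed in; nothing more can be done
None
```

I handed the job in at about 19 s of 61 s, with the cap over the sensor, the arm in its end seat and the lock slide pushed back to its inner stop. The gauge, mug and spare detector are within about 2 mm of where they stood. No verdict came back, and I judged the slide and the arm from stop forces, measured travel and camera pictures, not joint readings.

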